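# Match two look-alike sleeves to keyed pegs by feel

### The arm

A 6-joint arm with a two-finger parallel gripper is mounted at the origin on the work surface. World frame = base frame: x ahead of the robot, y to its left, z up, the work surface at z = 0. Lengths are in mm, angles in degrees, forces in N, time in s.
With the tool pointing down it reaches from about 250 to 725 mm from the base axis. Payload 4 kg.
Tool frame: the origin (TCP) lies between the finger pads; the fingertips stand 19 mm ahead of it and the grasp point (between the pads) is the TCP; z points along the fingers, y is the line along which they close (so a half turn about z gives the same grasp; the last joint's range is limited). The gripper opens to 85 mm and grips with 20 to 120 N. Pads are 22 mm wide; open, the fingers measure 114 mm over their backs; the gripper's body (76 mm by 85 mm) begins 54 mm behind the grasp point. The pads swing forward as they close: fully open they stand 13 mm farther back than shut.
Start: joints at [-70.818, 13.785, 0.286, 76.501, 0, 90], TCP at [164.288, -472.238, 250.306] pointing down, gripper open.
Joint ranges: [-155.79, 155.79], [-60.16, 107.12], [-62.33, 73.08], [-114, 123.19], [-81.49, 82.49], [-180, 180]. Speed limits (degrees/s): [159.86, 159.86, 180, 180, 180, 180].

### API

Orientations are given as a 3x3 rotation matrix whose columns are the frame's x, y, z axes.
In Python, from station import sense, camera, finish_job, regions_of gives the robot as it stands. The module is installed in compiled form; this text tells all that it offers.
- The arm moves only by the tool jog_arm, never from a script. Its argument "series" is a list that holds one entry, the list of rows, each a list of 7 numbers: the closure in counts, from 0 (fully open) to 255 (shut), then the shift along the tool's x, y, z in mm, then the turn, a rotation vector about the tool's x, y, z in rad. In form: [[[gripper, dx, dy, dz, wx, wy, wz], ...]]. A call has 1 to 20 rows; each row shifts and turns the commanded pose from where the row before left it, along the tool's axes as they then stand; what a row does not reach is not made up. A row lasts 1/8 s, in which the tool goes at most 62.5 mm and 10.7 degrees, less where a joint would pass 70% of its speed; a pose out of reach is approached as far as the arm can. A call with a gripper value outside its range is refused whole. The fingers move at their own pace and stop on an object; "force" is the grip in N (left out, the last holds). Time passes only in rows, so rows that do not move let the fingers close. It gives the time, the measured TCP pose, the force, the opening and the grip force at its end, in the units of the state.
- sense(): the state, without advancing time (a new reading comes with each control period).
- camera(name): name is "side" or "top" or "wrist"; returns a dict with "frame" (420x560x3 uint8, red, green, blue), "z_map" (420x560 float32, mm along the optical axis (not along the pixel's ray), 0 where there is no reading), "fov_y" (degrees; the focal length in pixels is half the picture's height over the tangent of half this angle, whatever the lens; pixels are square), "cx", "cy" (the principal point, pixels), "origin" and "orientation" of the camera in the world. Camera axes: x right, y down, z forward; pixel columns grow to the right and rows downward; lengths in mm; the calibration is good to about 2 mm. A picture is of the moment at which its call begins.
- finish_job(): hands the job in; it is judged then, once.
Trained networks look in a picture, given as the dict that the camera call returned (one of the last four; its "shot" number tells which), for a name from the list of things; names that differ only in an ending like _2 or _b are one class to them, and where a whole thing is asked for, a point or a joint stands for the part that bears it (a point fixed in the world has none). Each returns a list of dicts, best first, with "p" (0 to 1); they miss things now and then, are a little off and sometimes report something else, mostly with a low value. They report only what shows in the picture. A call takes as long as a camera call. They do not tell look-alikes from the thing itself.
- regions_of(label, picture): "pixels" (420x560 bool, what is visible of it) and "centre" ([column, row] in pixels, amid what is visible of it).
The state is a dict: "clock": time; "qpos": joint angles; "joint_vel": joint speeds; "effort": joint torques, N m; "ee_pos": TCP position; "tcp_rot": TCP orientation; "wrist_force": force on the tool from outside, world axes, zero at the start; "ft_torque": the same for the moment, N m; "finger_gap": finger opening in mm; "grip_force": force on a finger pad.
Only numpy, scipy, OpenCV 4.12 (cv2) and the standard library are available. Lean on these libraries where they do the work, as an engineer would, in place of code of your own. Each camera call takes 0.05 s, during which the arm holds its last target. There are 200 camera calls.

### The job

The two navy slip-on sleeves look alike, but each goes fully onto only one of the two pegs of the chrome strip, because of ribs hidden under the pegs; try the fit by feel. Slide each sleeve along the shelf onto the peg that takes it, fully home against the strip's plate, and leave both there. Handle them gently, do not force a sleeve that stops short (take it off and try the other peg), and leave the other things on the shelf where they are.

Things in the scene. Friction and masses are not known exactly. Their poses are not given: they have to be found in the camera images.
- sleeve_a: first navy sleeve lying on the shelf: block 50 mm long (x, axis of the passage), 50 wide (y), 36 high, about 90 g, open at both ends, same either way round. Passage 33 mm wide, 10 to 30 mm above the underside, 6 mm ridges on its floor; white line along x on top. Origin: centre of underside. Grip across the width (10 to 25 N), or push. Fits only one peg; the poses do not tell which.
- sleeve_b: second navy sleeve lying on the shelf: block 50 mm long (x, axis of the passage), 50 wide (y), 36 high, about 90 g, open at both ends, same either way round. Passage 33 mm wide, 10 to 30 mm above the underside, 6 mm ridges on its floor; white line along x on top. Origin: centre of underside. Grip across the width (10 to 25 N), or push. Fits only one peg; the poses do not tell which.
- strip: fixed chrome strip: upright plate 148 mm wide (y), 55 high, 8 thick. Origin: on the shelf, middle of the plate's front face. Fins 6 mm thick, 36 high, at y = -66, 0, +66 mm reach to x = -48 mm: two bays 60 mm wide, no room for fingers beside a sleeve. In each bay (y = +-33) a flat peg points to -x: 28 mm wide, 18 to 28 mm above the shelf, round nose ending at x = -46.
- seat_left (a point): where the origin of a sleeve lies when fully home in the left bay (the strip's +y side): on the shelf, on the bay's middle line, 25 mm before the plate; axes as the strip's. On the wrong peg a sleeve stops dead about 30 mm short of here (a rib under the peg, 16 mm behind its nose); on the right one it slides on to the plate. Which peg is in which bay changes.
- seat_right (a point): where the origin of a sleeve lies when fully home in the right bay (the strip's -y side): on the shelf, on the bay's middle line, 25 mm before the plate; axes as the strip's. On the wrong peg a sleeve stops dead about 30 mm short of here (a rib under the peg, 16 mm behind its nose); on the right one it slides on to the plate. Which peg is in which bay changes.
- butter_dish: white ceramic butter dish with its cover on, 100 x 170 x 89 mm. Bystander. Origin: centre of its underside
- cruet: empty glass cruet, 68 mm across, 150 mm tall. Bystander. Origin: centre of its underside
- grinder: steel spice grinder, 56 mm across, 166 mm tall. Bystander. Origin: centre of its underside
- clip: flat navy plastic bag clip lying down, 75 x 22 x 16 mm. Bystander. Origin: centre of its underside
- mug: blue mug, 80 mm across, 90 mm tall, handle to its +y. Bystander. Origin: centre of its underside
- jar: amber jar with brass cap, 72 mm across, 110 mm tall. Bystander. Origin: centre of its underside
Mind the look-alikes: they are no part of the job. Leave any brown or orange look-alike of the sleeve_a alone.

How it is judged (in metres and radians):
At the end, for the whole second after the job is handed in: One sleeve is home in each bay, on the peg that takes it: each sleeve's origin within 7 mm of its bay's seat point, flat (within 0.1 rad), in line with the strip (within 0.15 rad) and at rest (((distance between sleeve_a and seat_left below 0.007 m and distance between sleeve_b and seat_right below 0.007 m) or (distance between sleeve_a and seat_right below 0.007 m and distance between sleeve_b and seat_left below 0.007 m)) and angle between each of sleeve_a, sleeve_b's own z axis and vertical below 0.1 rad and angle between the x axis of each of sleeve_a, sleeve_b and the x axis of strip, either way round below 0.15 rad and linear speed of each of sleeve_a, sleeve_b below 0.01 m/s); the robot touches nothing.
It fails at once if a sleeve pushed or squeezed by the fingers with more than 60 N in all (both fingers added) (contact force between any of sleeve_a, sleeve_b and the fingers above 60 N).
It fails at once if a bystander (butter dish, cruet, grinder, clip, mug, jar) moved by more than 25 mm (distance of any of butter_dish, cruet, grinder, clip, mug, jar from where it was at the start of the episode above 0.025 m).
It also fails if it takes over 72 s, if anything falls off the work surface, if the arm or the gripper's body presses on something with over 40 N, if the wrist force passes 120 N, or if a joint passes its speed limit or range.

## Working session

There is one attempt and no reset: what is moved stays moved. The work goes in short steps, Python scripts to look and compute and a tool call to move; the robot and the scene stay as the last step left them, time stands still between calls to the robot, and variables do not carry over. Pictures are saved under pics/ and viewed, at most 10 in all, crops included, and the job is handed in when it is done.

Besides the shell and the picture viewer there is one more tool, called after "Call:" by a JSON object that holds its "name" and its "arguments", one argument or row to a line. jog_arm: Moves the arm, as the interface text tells. Its arguments: {"type":"object","properties":{"series":{"type":"array"},"force":{"type":"number"}},"required":["series"]}

```bash
mkdir -p pics
cat > h.py <<'E'
import numpy as np, cv2
from station import sense, camera, finish_job, regions_of
def cloud(p):
    h,w=p["z_map"].shape; f=h/2/np.tan(np.radians(p["fov_y"])/2)
    u,v=np.meshgrid(np.arange(w),np.arange(h)); z=p["z_map"]
    c=np.dstack([(u-p["cx"])*z/f,(v-p["cy"])*z/f,z])
    return c@np.array(p["orientation"]).T+np.array(p["origin"])
def save(p,n,crop=None,s=1):
    im=p["frame"][...,::-1]
    if crop: a,b,c,d=crop; im=im[b:d,a:c]
    cv2.imwrite("pics/"+n,cv2.resize(im,None,fx=s,fy=s,interpolation=cv2.INTER_CUBIC))
E
python3 - <<'E'
from h import *
s=sense();print({k:np.round(v,2).tolist() for k,v in s.items()})
t=camera("top");save(t,"top.png",s=1.4);C=cloud(t);print(t["origin"],t["orientation"],t["fov_y"])
for n in ["sleeve_a","strip","clip","butter_dish","cruet","grinder","mug","jar"]:
    for r in regions_of(n,t):
        m=r["pixels"]&(t["z_map"]>0)
        q=C[m]; 
        print(n,round(r["p"],2),np.round(r["centre"]),m.sum(),np.median(q,0).round(),np.percentile(q,2,0).round(),np.percentile(q,98,0).round(),np.median(t["frame"][m],0))
E
```

```text
{'clock': 0.0, 'qpos': [-70.82, 13.83, 0.21, 76.5, 0.0, 90.0], 'joint_vel': [0.09, -0.09, -0.05, 0.08, -0.03, 0.04], 'effort': [0.0, -37.23, 25.24, 0.02, 0.0, 0.0], 'ee_pos': [164.1, -471.68, 249.41], 'tcp_rot': [[0.94, 0.33, -0.0], [0.33, -0.94, 0.0], [0.0, -0.0, -1.0]], 'wrist_force': [-0.53, -0.5, -0.86], 'ft_torque': [-0.02, -0.01, 0.04], 'grip_force': 0.0, 'finger_gap': 85.44}
[405.65245751  34.89818289 862.85657506] [[-0.02009691 -0.98119015  0.19199478]
 [-0.99968092  0.01678131 -0.01887989]
 [ 0.01530284 -0.19231295 -0.98121433]] 56.58133376440281
sleeve_a 0.8 [180. 237.] 584 [527. 249.  36.] [500. 222.   9.] [555. 278.  38.] [149.  98.  69.]
sleeve_a 0.73 [207. 313.] 661 [358. 188.  35.] [331. 162.  10.] [385. 217.  39.] [249. 152.  80.]
sleeve_a 0.72 [398. 253.] 669 [ 478. -211.   36.] [ 453. -239.    2.] [ 503. -188.   39.] [ 32.  46. 112.]
sleeve_a 0.7 [162. 280.] 647 [426. 284.  35.] [403. 262.   8.] [449. 311.  39.] [249. 169.  87.]
sleeve_a 0.69 [215. 269.] 627 [454. 173.  36.] [430. 150.  10.] [479. 199.  38.] [ 44.  59. 125.]
strip 0.8 [279. 162.] 1259 [674.  36.  29.] [629. -37.  -1.] [712. 107.  56.] [116. 110. 110.]
clip 0.63 [445. 208.] 393 [ 580. -331.   15.] [ 546. -347.    2.] [ 615. -317.   19.] [ 33.  49. 122.]
butter_dish 0.75 [182. 139.] 3295 [737. 251.  59.] [702. 179.   8.] [791. 331.  81.] [248. 244. 242.]
cruet 0.67 [337. 116.] 1179 [772. -86.  77.] [ 753. -120.    0.] [802. -59. 151.] [141. 131. 119.]
grinder 0.63 [430. 134.] 1325 [ 714. -271.  124.] [ 699. -302.   10.] [ 744. -257.  164.] [97. 95. 96.]
grinder 0.35 [277. 166.] 1161 [674.  36.  33.] [626. -33.   1.] [710. 107.  56.] [119. 114. 114.]
mug 0.92 [112. 196.] 2015 [611. 398.  47.] [572. 346.  -0.] [647. 446.  91.] [44. 59. 74.]
jar 0.63 [250. 117.] 1357 [766.  96. 104.] [748.  64.   6.] [810. 129. 112.] [166. 137. 120.]
```

View pics/top.png

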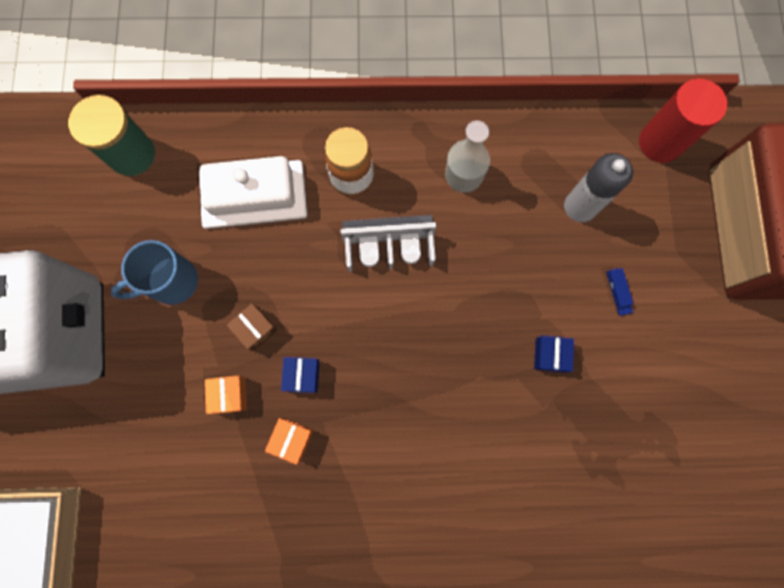

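Run:
```python
from h import *
t=camera("top");C=cloud(t)
a=t["frame"]
im=np.hstack([cv2.resize(a[y:y+60,x:x+60],None,fx=5,fy=5) for x,y in((185,240),(368,224))])
st=cv2.resize(a[130:200,215:335],(600,350),interpolation=cv2.INTER_CUBIC); 
cv2.imwrite("pics/crop.png",np.vstack([im[:250],st])[...,::-1])
hsv=cv2.cvtColor(a,cv2.COLOR_RGB2HSV)
for nm,(x,y) in dict(L=(215,269),R=(398,253)).items():
    m=np.zeros(a.shape[:2],bool);m[y-28:y+28,x-28:x+28]=1
    top=m&(C[...,2]>31)
    q=C[top][:,:2].astype(np.float32); r=cv2.minAreaRect(q)
    w=top&(a.min(2)>120); qw=C[w][:,:2]; 
    print(nm,r,q.mean(0),"white",w.sum(),qw.mean(0),np.degrees(np.arctan2(*np.linalg.svd(qw-qw.mean(0))[2][0][::-1])))
m=(C[...,2]>48)&(C[...,2]<60); m[:,:225]=0;m[:,330:]=0;m[:130]=0;m[205:]=0
q=C[m][:,:2].astype(np.float32);print("plate top",cv2.minAreaRect(q),q.mean(0))
m=(C[...,2]>31)&(C[...,2]<40); m[:,:225]=0;m[:,330:]=0;m[:130]=0;m[205:]=0
n,l,s,c=cv2.connectedComponentsWithStats(m.astype(np.uint8))
for i in range(1,n):
  if s[i][4]>15: q=C[l==i];print("fin",s[i],q.mean(0).round(),cv2.minAreaRect(q[:,:2].astype(np.float32)))
```

```text
L ((445.08404541015625, 116.5978775024414), (173.77894592285156, 52.15013122558594), 80.94039154052734) [453.5414  172.21706] white 90 [454.01593985 173.83856671] -130.52778977800088
R ((460.2694396972656, -101.89007568359375), (60.82774353027344, 288.22930908203125), 9.849069595336914) [ 477.05078 -207.1939 ] white 87 [ 477.88297794 -212.41189322] -68.49983105534989
plate top ((712.5631103515625, 40.735111236572266), (88.26067352294922, 146.16253662109375), 3.1403379440307617) [682.2565    44.614983]
fin [238 130  24   6  33] [752.  96.  35.] ((753.3566284179688, 98.70262145996094), (51.8395881652832, 11.144776344299316), 88.57113647460938)
fin [267 165  35  23  94] [658.  31.  36.] ((650.0968017578125, 20.87942123413086), (48.266475677490234, 75.49226379394531), 3.719221591949463)
fin [306 164   5  22  64] [654. -30.  36.] ((652.8777465820312, -29.991653442382812), (8.956036567687988, 48.32756042480469), 88.08004760742188)
fin [244 168   7  23  67] [647. 102.  35.] ((645.3521118164062, 101.42378234863281), (49.10692596435547, 10.217703819274902), 9.48444938659668)
```

View pics/crop.png

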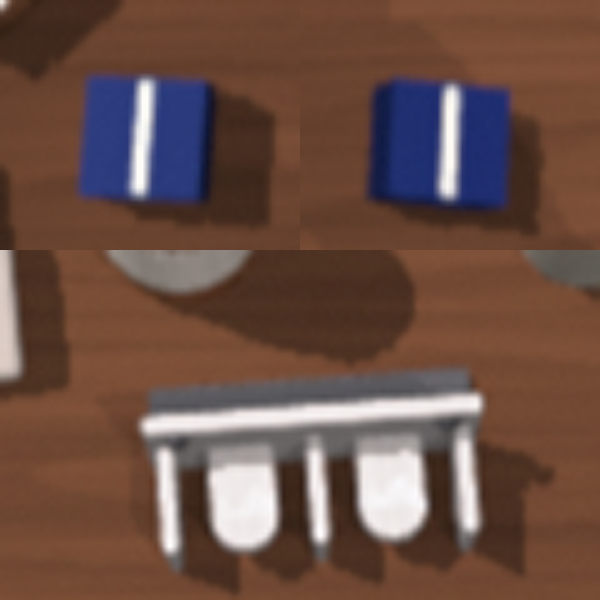

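The network found five sleeve shapes: brown (180,237), orange (207,313) and (162,280), navy (215,269) and (398,253). The clip at (445,208) is also navy, but flat and without a line. The crop confirms that the two navy blocks with a white line are the sleeves. The strip is at (279,162), turned slightly. Next I'll get precise poses from rays at known heights.

```bash
cat >> h.py <<'E'
def ray(p,uv,z):
    uv=np.atleast_2d(uv).astype(float); f=210/np.tan(np.radians(p["fov_y"])/2)
    d=np.c_[(uv[:,0]-p["cx"])/f,(uv[:,1]-p["cy"])/f,np.ones(len(uv))]@np.array(p["orientation"]).T
    o=np.array(p["origin"]); return (o+d*((z-o[2])/d[:,2])[:,None])[:,:2]
def topface(p,C,m):
    """centre, yaw of sleeve top (in mask m)"""
    m=m&(abs(C[...,2]-36)<5)
    vu=np.argwhere(m)[:,::-1]; q=ray(p,vu,36).astype(np.float32)
    r=cv2.minAreaRect(q); w=m&(p["frame"].min(2)>100); qw=ray(p,np.argwhere(w)[:,::-1],36)
    d=np.linalg.svd(qw-qw.mean(0))[2][0]; d*=np.sign(d[0])
    return r,q.mean(0).round(1),qw.mean(0).round(1),np.degrees(np.arctan2(d[1],d[0])).round(1)
E
python3 - <<'E'
from h import *
t=camera("top");C=cloud(t)
for r in regions_of("sleeve_a",t):
    c=r["centre"]
    if min(abs(c[0]-215),abs(c[0]-398))<5:
        print(np.round(c),topface(t,C,r["pixels"]))
# plate top front/back, by bright white band
g=t["frame"].min(2)
for z,n,(a,b,c,d) in [(55,"plate",(243,155,313,172)),(36,"finL",(245,173,253,190)),(36,"finM",(274,171,282,190)),(36,"finR",(304,165,313,188))]:
    m=np.zeros_like(g,bool);m[b:d,a:c]=(g[b:d,a:c]>175)
    if n=="plate": 
        m&=abs(C[...,2]-55)<5
    q=ray(t,np.argwhere(m)[:,::-1],z).astype(np.float32);v=np.linalg.svd(q-q.mean(0))[2][0]
    print(n,len(q),q.mean(0).round(1),np.degrees(np.arctan2(v[1],v[0])).round(1),cv2.minAreaRect(q))
E
```

```text
[394. 252.] (((478.71466064453125, -213.23146057128906), (49.10026550292969, 49.9218635559082), 85.40522003173828), array([ 478.3, -213.5], dtype=float32), array([ 478.1, -215.2]), np.float64(-5.5))
[215. 267.] (((454.4098815917969, 175.30023193359375), (50.34135437011719, 49.923824310302734), 88.87059783935547), array([454.5, 175.2], dtype=float32), array([454.9, 175.5]), np.float64(-2.7))
plate 217 [675.3  37.3] -86.7 ((675.2476806640625, 37.5483283996582), (7.3730149269104, 143.55270385742188), 3.1361992359161377)
finL 45 [641.3 101.6] -177.1 ((639.9454956054688, 101.50062561035156), (36.582130432128906, 5.6694560050964355), 3.566399335861206)
finM 40 [643.9  36. ] -176.8 ((643.4244384765625, 36.207359313964844), (4.400712966918945, 36.42983627319336), 89.11754608154297)
finR 49 [648.1 -29.3] -177.1 ((648.0745849609375, -29.409019470214844), (39.02728271484375, 5.999394416809082), 3.3019843101501465)
```

Call:
{"name": "jog_arm", "arguments": {
  "series": [
    [[0,0,0,0,0,0,0.141],[0,0,0,0,0,0,0.141],[0,0,0,0,0,0,0.141],[0,34.5,-35.5,0,0,0,0],[0,34.5,-35.5,0,0,0,0],[0,34.5,-35.5,0,0,0,0],[0,34.5,-35.5,0,0,0,0],[0,34.5,-35.5,0,0,0,0],[0,34.5,-35.5,15,0,0,0],[0,34.5,-35.5,30,0,0,0],[0,34.5,-35.5,45,0,0,0],[0,0,0,0,0,0,0],[0,0,0,0,0,0,0]]
  ],
  "force": 20
}}

```text
clock: 2.22
ee_pos: [461.7, -215.9, 163.4]
tcp_rot: [[0.996, -0.088, -0.0], [-0.088, -0.996, -0.0], [-0.0, 0.0, -1.0]]
wrist_force: [0.3, -0.8, 0.1]
finger_gap: 85.6
grip_force: 0.0
```

```bash
cat >> h.py <<'E'
def rel(tx,ty,tz,yaw):
    s=sense();p=np.array(s["ee_pos"]);R=np.array(s["tcp_rot"]);y0=np.degrees(np.arctan2(R[1,0],R[0,0]))
    a=np.radians(yaw);d=np.array([tx,ty,tz])-p
    print("pos",p.round(1),"yaw",y0.round(2),"tilt",R[2].round(3),"F",np.round(s["wrist_force"],1),"gap",round(s["finger_gap"],1),"t",round(s["clock"],2))
    print("turn wz",round(np.radians(y0-yaw),3),"then d",np.round([d@[np.cos(a),np.sin(a),0],d@[np.sin(a),-np.cos(a),0],-d[2]],1))
E
python3 - <<'E'
from h import *
p=camera("wrist");C=cloud(p);save(p,"w1.png")
for r in regions_of("sleeve_a",p): 
    f=topface(p,C,r["pixels"]);print(r["p"],np.round(r["centre"]),f)
rel(464.6,-212.1,26,-5)
E
```

```text
0.95 [280. 186.] (((479.28778076171875, -213.32589721679688), (50.042198181152344, 50.998497009277344), 83.10175323486328), array([ 480.1, -213.2], dtype=float32), array([ 478.1, -213.6]), np.float64(-5.1))
pos [ 461.9 -216.8  164.5] yaw -5.13 tilt [ 0.002  0.001 -1.   ] F [ 0.  -0.7  0.5] gap 85.5 t 2.33
turn wz -0.002 then d [  2.3  -5.  138.5]
```

View pics/w1.png

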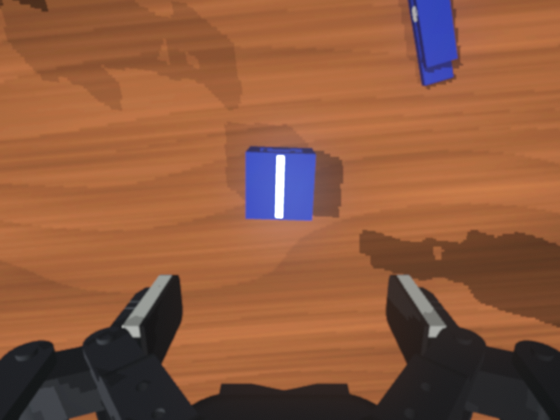

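The wrist view shows the navy sleeve at (280,186), square between the fingers. I'll descend and grip its rear half.

Call:
{"name": "jog_arm", "arguments": {
  "series": [
    [[0,2.5,-4.5,40,0,0,0],[0,0,0,40,0,0,0],[0,0,0,35,0,0,0],[0,0,0,22,0,0,0],[0,0,0,0,0,0,0],[255,0,0,0,0,0,0],[255,0,0,0,0,0,0],[255,0,0,0,0,0,0],[255,0,0,0,0,0,0],[255,0,0,0,0,0,0],[255,0,0,0,0,0,0]]
  ],
  "force": 20
}}

```text
clock: 3.7
ee_pos: [465.8, -212.4, 28.1]
tcp_rot: [[0.996, -0.088, 0.003], [-0.088, -0.996, -0.002], [0.003, 0.002, -1.0]]
wrist_force: [-1.8, -1.1, 6.2]
finger_gap: 49.7
grip_force: 21.1
```

Run:
```python
from h import *
# target: tool behind the right bay, c at strip x=-85 => tcp at -99
a=np.radians(3.1);u=np.array([np.cos(a),np.sin(a)]);v=np.array([-u[1],u[0]]);P=np.array([671.2,37.2])
for y in(33,-33):
    t=P+y*v-105*u;print(t);rel(*t,30,3.1)
print(sense()["grip_force"])
```

```text
[564.56904879  64.47343476]
pos [ 465.8 -212.4   28.1] yaw -5.07 tilt [ 0.003  0.002 -1.   ] F [-1.8 -1.1  6.2] gap 49.7 t 3.7
turn wz -0.143 then d [ 113.5 -271.2   -1.9]
[568.13825044  -1.42998548]
pos [ 465.8 -212.4   28.1] yaw -5.07 tilt [ 0.003  0.002 -1.   ] F [-1.8 -1.1  6.2] gap 49.7 t 3.7
turn wz -0.143 then d [ 113.5 -205.2   -1.9]
21.099663600325584
```

Call:
{"name": "jog_arm", "arguments": {
  "series": [
    [[255,0,0,-20,0,0,0],[255,0,0,0,0,0,-0.143],[255,18.5,-34,0,0,0,0],[255,19,-34,0,0,0,0],[255,19,-34,0,0,0,0],[255,19,-34,0,0,0,0],[255,19,-34,0,0,0,0],[255,19,-35,0,0,0,0],[255,0,0,0,0,0,0],[255,0,0,0,0,0,0]]
  ]
}}

```text
clock: 4.95
ee_pos: [566.3, -0.7, 46.3]
tcp_rot: [[0.998, 0.055, -0.001], [0.055, -0.998, -0.0], [-0.001, 0.0, -1.0]]
wrist_force: [-0.0, -0.3, -1.1]
finger_gap: 49.9
grip_force: 21.3
```

```bash
cat >> h.py <<'E'
a_=np.radians(3.1);U=np.array([np.cos(a_),np.sin(a_)]);V=np.array([-U[1],U[0]]);P0=np.array([671.2,37.2])
def strip(q): q=np.asarray(q)[...,:2]-P0; return np.round(np.stack([q@U,q@V],-1),1)
E
python3 - <<'E'
from h import *
rel(568.1,-1.4,30,3.1);print("tcp in strip",strip(sense()["ee_pos"]))
p=camera("wrist");C=cloud(p);save(p,"w2.png",s=1.4);S=strip(C)
# fin tops & pegs: profile of heights across strip y at strip x -44..-30
for z0,z1,n in[(32,40,"fins"),(24,31,"pegs"),(50,60,"plate")]:
    m=(C[...,2]>z0)&(C[...,2]<z1)&(S[...,0]>-55)&(S[...,0]<15)&(abs(S[...,1])<90)
    k,l,s,c=cv2.connectedComponentsWithStats(m.astype(np.uint8))
    for i in range(1,k):
        if s[i][4]>60:
            q=ray(p,np.argwhere(l==i)[:,::-1],{"fins":36,"pegs":28,"plate":55}[n]);q=strip(q);print(n,s[i],np.percentile(q,1,0),np.percentile(q,99,0),cv2.minAreaRect(q.astype(np.float32))[2])
m=(p["frame"].min(2)>120)&(abs(C[...,2]-56)<8)&(S[...,0]<-55)
m=(S[...,0]<-55)&(abs(C[...,2]-56)<7)&(p["frame"][...,2]>90)
z=np.median(C[m][:,2]);q=strip(ray(p,np.argwhere(m)[:,::-1],z));print("sleeve",z,cv2.minAreaRect(q.astype(np.float32)))
E
```

```text
pos [566.3  -0.7  46.3] yaw 3.17 tilt [-0.001  0.    -1.   ] F [-0.  -0.3 -1.1] gap 49.9 t 4.95
turn wz 0.001 then d [ 1.7  0.8 16.3]
tcp in strip [-106.8  -32.1]
fins [   0    1  353  149 7721] [-46.2 -50.5] [ 1.8 71.3] 0.2984127998352051
fins [ 360    0   45  148 2788] [-46.  -68.9] [  1.5 -60. ] 83.9146957397461
pegs [   10     9   166   138 11787] [-44.7    16.858] [ 1.1 67. ] 0.10729536414146423
pegs [  197     8   171   137 10572] [-43.8 -61.2] [ 1.2 -0.5] 90.0
plate [358   0  27   5 104] [ -3.3 -60.6] [ -2.3   -53.009] 90.0
sleeve 55.119524887957084 ((-93.02830505371094, -31.673038482666016), (66.68224334716797, 49.976253509521484), 88.29021453857422)
```

View pics/w2.png

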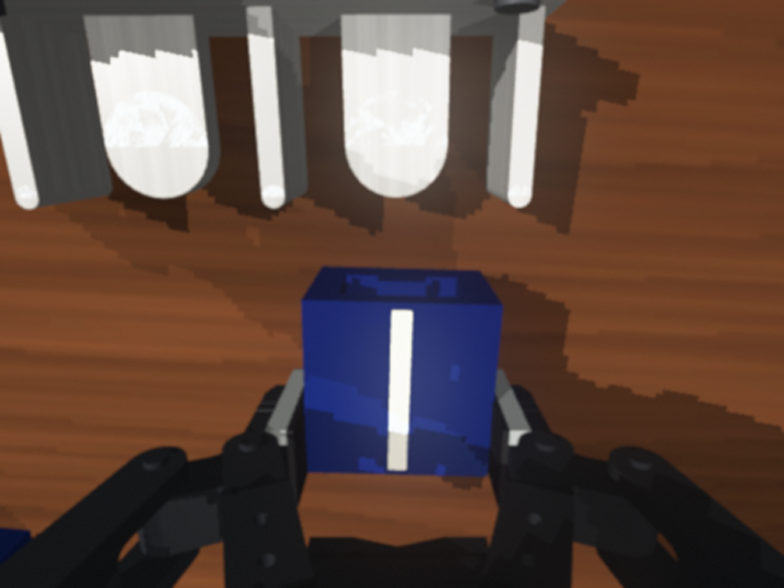

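Run:
```python
from h import *
p=camera("wrist");f=lambda q,z:print(z,strip(ray(p,np.array(q)/1.4,z)).tolist())
f([(273,195),(518,195),(259,12),(537,12),(29,197)],36)
f([(344,130),(449,130),(101,130),(209,130),(397,196),(163,197)],28)
f([(303,303),(500,305),(307,470),(494,474),(401,312),(398,465)],55)
rel(0,0,0,3.1)
```

```text
36 [[-44.2, 1.5], [-44.2, -64.5], [-0.4, 1.6], [-0.4, -66.0], [-44.7, 67.3]]
28 [[-27.4, -17.4], [-27.4, -46.2], [-27.4, 49.4], [-27.4, 19.7], [-45.2, -31.9], [-45.5, 34.9]]
55 [[-68.6, -8.7], [-69.1, -57.4], [-117.1, -7.1], [-118.4, -58.8], [-70.9, -32.9], [-115.5, -32.2]]
pos [566.1  -1.5  46.2] yaw 3.07 tilt [-0.001  0.    -1.   ] F [-0.4  0.2 -0.9] gap 50.0 t 5.05
turn wz -0.0 then d [-565.2  -32.1   46.2]
```

Call:
{"name": "jog_arm", "arguments": {
  "series": [
    [[255,0,-1.2,9,0,0,0],[255,0,0,8,0,0,0],[255,0,0,0,0,0,0],[255,0,0,0,0,0,0]]
  ]
}}

```text
clock: 5.55
ee_pos: [566.4, 0.4, 28.9]
tcp_rot: [[0.999, 0.055, -0.001], [0.055, -0.999, 0.0], [-0.001, -0.0, -1.0]]
wrist_force: [0.1, 0.1, -0.9]
finger_gap: 49.5
grip_force: 20.7
```

Call:
{"name": "jog_arm", "arguments": {
  "series": [
    [[255,6,0,0.7,0,0,0],[255,6,0,0,0,0,0],[255,6,0,0,0,0,0],[255,5,0,0,0,0,0],[255,4,0,0,0,0,0],[255,4,0,0,0,0,0],[255,0,0,0,0,0,0]]
  ]
}}

```text
clock: 6.42
ee_pos: [598.0, 2.3, 28.6]
tcp_rot: [[0.998, 0.055, 0.0], [0.055, -0.998, 0.0], [0.0, 0.0, -1.0]]
wrist_force: [-0.7, 0.5, -0.6]
finger_gap: 49.7
grip_force: 20.7
```

Call:
{"name": "jog_arm", "arguments": {
  "series": [
    [[255,2,0,0,0,0,0],[255,2,0,0,0,0,0],[255,2,0,0,0,0,0],[255,2,0,0,0,0,0],[255,1.5,0,0,0,0,0],[255,0,0,0,0,0,0]]
  ]
}}

```text
clock: 7.18
ee_pos: [607.3, 2.8, 28.5]
tcp_rot: [[0.998, 0.055, 0.0], [0.055, -0.998, 0.0], [0.0, -0.0, -1.0]]
wrist_force: [-0.9, -0.7, -1.3]
finger_gap: 49.8
grip_force: 20.8
```

Call:
{"name": "jog_arm", "arguments": {
  "series": [
    [[255,1,0,0,0,0,0],[255,1,0,0,0,0,0],[255,1,0,0,0,0,0],[255,0,0,0,0,0,0]]
  ]
}}

```text
clock: 7.68
ee_pos: [610.2, 3.0, 28.6]
tcp_rot: [[0.998, 0.055, 0.0], [0.055, -0.998, -0.0], [0.0, 0.0, -1.0]]
wrist_force: [0.1, -0.2, -0.9]
finger_gap: 49.7
grip_force: 20.7
```

Run:
```python
from h import *
p=camera("wrist");save(p,"w3.png",s=1.4);rel(0,0,0,3.1);print(strip(sense()["ee_pos"]))
```

```text
pos [610.2   3.   28.6] yaw 3.14 tilt [ 0.  0. -1.] F [-0.9  0.1 -0.5] gap 49.4 t 7.72
turn wz 0.001 then d [-609.4  -30.    28.6]
[-62.8 -30.9]
```

View pics/w3.png

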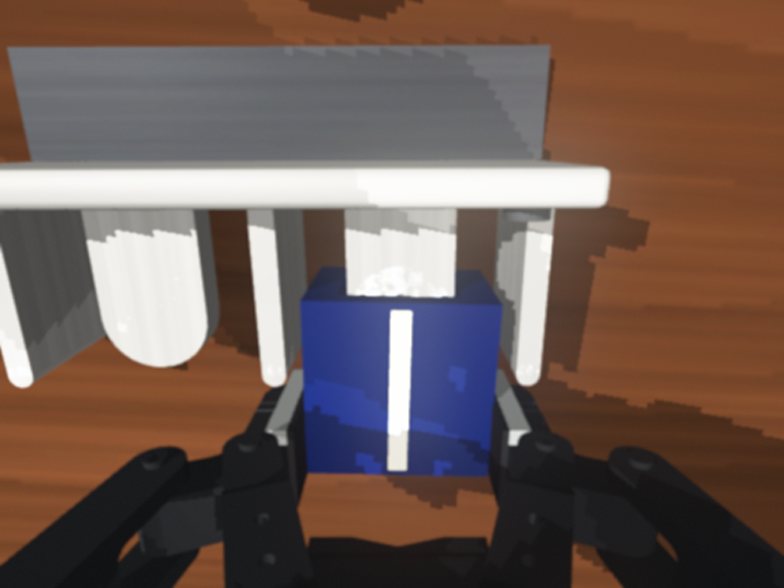

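The sleeve (400,380) sits over the right peg at (400,250), past the rib depth with no force, and hasn't slipped in the fingers. I'll release, back off, narrow the fingers and push it home.

Call:
{"name": "jog_arm", "arguments": {
  "series": [
    [[75,0,0,0,0,0,0],[75,0,0,0,0,0,0],[75,0,0,0,0,0,0],[75,-17,0,0,0,0,0],[75,-17,0,0,0,0,0],[75,-4,0,-6,0,0,0],[207,0,0,0,0,0,0],[207,0,0,0,0,0,0],[207,0,0,0,0,0,0],[207,0,0,0,0,0,0],[207,0,0,0,0,0,0]]
  ]
}}

```text
clock: 9.1
ee_pos: [572.2, 0.9, 34.4]
tcp_rot: [[0.999, 0.055, -0.0], [0.055, -0.999, 0.0], [-0.0, -0.0, -1.0]]
wrist_force: [-0.1, -0.4, -0.4]
finger_gap: 16.0
grip_force: 0.0
```

Run:
```python
from h import *
p=camera("wrist");save(p,"w4.png",s=1.4);rel(0,0,0,3.1);print(strip(sense()["ee_pos"]))
```

```text
pos [572.2   0.9  34.4] yaw 3.14 tilt [-0. -0. -1.] F [0.1 0.4 0.7] gap 16.0 t 9.15
turn wz 0.001 then d [-571.4  -30.    34.4]
[-100.8  -30.9]
```

View pics/w4.png

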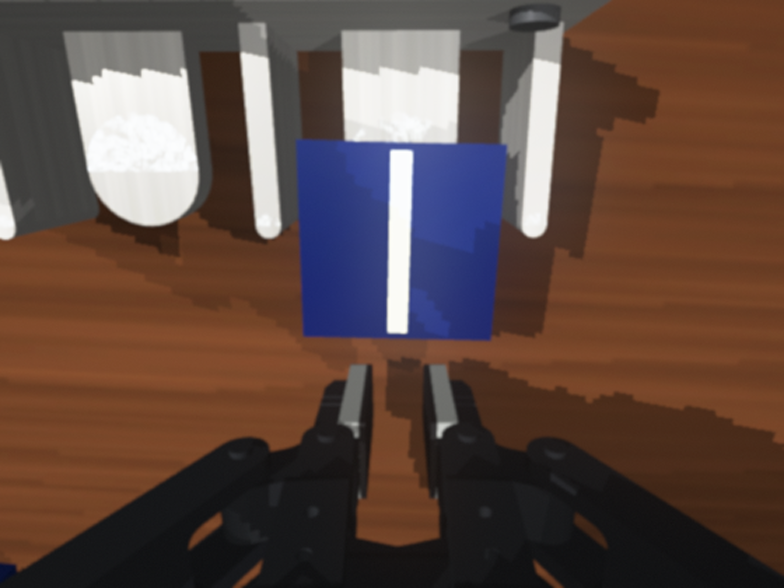

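The sleeve stayed at (400,240) on the peg, and the fingers are behind it, each facing a side wall. Now I'll push.

Call:
{"name": "jog_arm", "arguments": {
  "series": [
    [[207,5,0,0,0,0,0],[207,5,0,0,0,0,0],[207,4,0,0,0,0,0],[207,3,0,0,0,0,0],[207,3,0,0,0,0,0],[207,3,0,0,0,0,0],[207,3,0,0,0,0,0],[207,3,0,0,0,0,0],[207,3,0,0,0,0,0],[207,2,0,0,0,0,0],[207,0,0,0,0,0,0]]
  ]
}}

```text
clock: 10.52
ee_pos: [606.4, 2.7, 34.6]
tcp_rot: [[0.999, 0.055, 0.0], [0.055, -0.999, 0.0], [0.0, -0.0, -1.0]]
wrist_force: [0.6, -0.1, 0.2]
finger_gap: 16.0
grip_force: 0.0
```

Call:
{"name": "jog_arm", "arguments": {
  "series": [
    [[207,1.5,0,0,0,0,0],[207,1.5,0,0,0,0,0],[207,1,0,0,0,0,0],[207,1,0,0,0,0,0],[207,0,0,0,0,0,0]]
  ]
}}

```text
clock: 11.15
ee_pos: [611.3, 3.0, 34.6]
tcp_rot: [[0.998, 0.055, 0.0], [0.055, -0.998, 0.0], [0.0, -0.0, -1.0]]
wrist_force: [-0.4, -0.3, 0.4]
finger_gap: 16.3
grip_force: 0.1
```

Run:
```python
from h import *
p=camera("wrist");save(p,"w5.png",s=1.4);rel(0,0,0,3.1);print(strip(sense()["ee_pos"]))
```

```text
pos [611.3   3.   34.6] yaw 3.14 tilt [ 0. -0. -1.] F [ 0.  -0.1  0.4] gap 15.8 t 11.2
turn wz 0.001 then d [-610.6  -30.1   34.6]
[-61.7 -30.9]
```

View pics/w5.png

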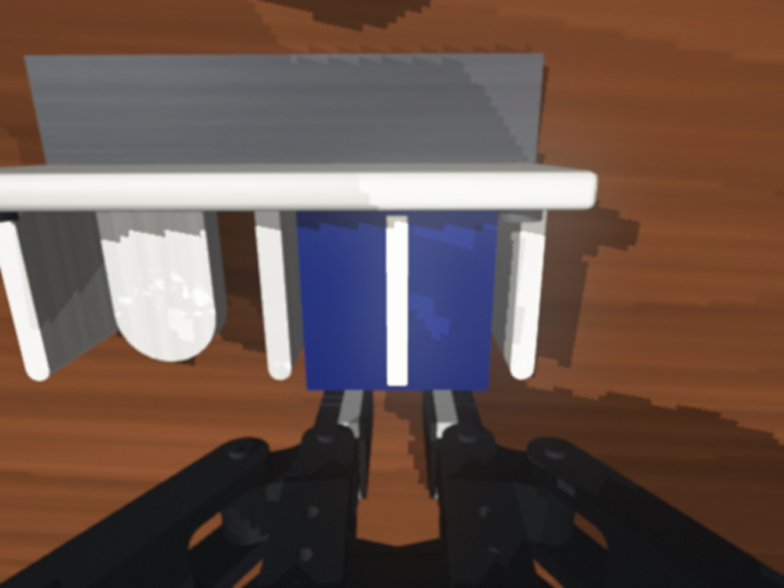

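The sleeve (397,300) is nearly against the plate, so this is its peg. I'll nudge it forward until I feel contact.

Call:
{"name": "jog_arm", "arguments": {
  "series": [
    [[207,1,0,0,0,0,0],[207,1,0,0,0,0,0],[207,0,0,0,0,0,0]]
  ]
}}

```text
clock: 11.58
ee_pos: [612.7, 3.1, 34.5]
tcp_rot: [[0.999, 0.055, -0.001], [0.055, -0.999, -0.0], [-0.001, 0.0, -1.0]]
wrist_force: [-2.3, -0.7, 0.8]
finger_gap: 16.1
grip_force: 1.1
```

Call:
{"name": "jog_arm", "arguments": {
  "series": [
    [[207,0.7,0,0,0,0,0],[207,0.7,0,0,0,0,0],[207,0,0,0,0,0,0]]
  ]
}}

```text
clock: 11.95
ee_pos: [612.8, 3.1, 34.4]
tcp_rot: [[0.998, 0.055, -0.003], [0.055, -0.999, -0.0], [-0.003, 0.0, -1.0]]
wrist_force: [-6.1, -1.0, 4.2]
finger_gap: 15.9
grip_force: 3.2
```

Call:
{"name": "jog_arm", "arguments": {
  "series": [
    [[207,-20,0,0,0,0,0],[0,0,0,-50,0,0,0],[0,0,0,-50,0,0,0],[0,0,0,0,0,0,0.09],[0,-31.5,-33.5,0,0,0,0],[0,-31.5,-33.5,0,0,0,0],[0,-31.5,-33.5,0,0,0,0],[0,-31.5,-33.5,0,0,0,0],[0,-31.5,-33.5,0,0,0,0],[0,0,0,0,0,0,0],[0,0,0,0,0,0,0]]
  ]
}}

```text
clock: 13.32
ee_pos: [438.2, 66.9, 141.0]
tcp_rot: [[0.995, 0.103, -0.006], [0.103, -0.992, 0.077], [0.002, -0.077, -0.997]]
wrist_force: [0.6, -0.1, -0.3]
finger_gap: 85.8
grip_force: 0.0
```

Run:
```python
from h import *
p=camera("wrist");C=cloud(p)
for r in regions_of("sleeve_a",p): 
    print(r["p"],np.round(r["centre"]),np.median(p["frame"][r["pixels"]],0),topface(p,C,r["pixels"]))
rel(440.5,175.7,28,-2)
t=camera("top");C=cloud(t)
for r in regions_of("sleeve_a",t): 
    f=topface(t,C,r["pixels"]);print("top",r["p"],np.round(r["centre"]),f[0],strip(f[0][0]))
```

```text
0.92 [148. 173.] [ 44.  74. 194.] (((454.50555419921875, 176.6209716796875), (52.891029357910156, 51.34847640991211), 86.70842742919922), array([455.3, 176.6], dtype=float32), array([454.8, 177.9]), np.float64(-3.5))
0.86 [ 26. 193.] [170.  79.  26.] (((428.4045715332031, 273.482421875), (51.326904296875, 27.578035354614258), 5.121840000152588), array([427.1, 271.2], dtype=float32), array([nan, nan]), np.float64(0.0))
0.83 [121. 274.] [255. 225.  72.] (((360.88134765625, 196.55361938476562), (40.61592483520508, 54.709781646728516), 66.20824432373047), array([365.1, 198.8], dtype=float32), array([359.5, 191.9]), np.float64(-25.2))
0.56 [39. 55.] [228. 150.  91.] (((528.7428588867188, 251.91903686523438), (52.8514404296875, 53.591583251953125), 42.27014923095703), array([527.9, 246.8], dtype=float32), array([535.1, 245.3]), np.float64(40.3))
pos [438.1  66.8 140.7] yaw 5.89 tilt [ 0.001 -0.077 -0.997] F [-0.5 -0.5 -0.2] gap 85.5 t 13.43
turn wz 0.138 then d [  -1.4 -109.   112.7]
top 0.86 [180. 236.] ((529.0838623046875, 250.580810546875), (51.11592102050781, 50.11531066894531), 41.488407135009766) [-130.4  220.8]
top 0.66 [163. 280.] ((428.1669921875, 286.8387451171875), (49.62394714355469, 49.68708801269531), 2.7627012729644775) [-229.2  262.4]
top 0.64 [201. 315.] ((358.2137451171875, 190.24119567871094), (49.60746383666992, 49.850589752197266), 67.39421844482422) [-304.3  169.7]
top 0.59 [203. 269.] ((455.7403259277344, 193.23660278320312), (48.19722366333008, 14.558917045593262), 1.0589619874954224) [-206.7  167.5]h.py:21: RuntimeWarning: Mean of empty slice.
  d=np.linalg.svd(qw-qw.mean(0))[2][0]; d*=np.sign(d[0])
  ret = um.true_divide(
h.py:22: RuntimeWarning: Mean of empty slice.
  return r,q.mean(0).round(1),qw.mean(0).round(1),np.degrees(np.arctan2(d[1],d[0])).round(1)
```

The joint 6 range ended here, so I'll use the half-turn grasp (turn back) for this sleeve and for the left bay.

Call:
{"name": "jog_arm", "arguments": {
  "series": [
    [[0,0,0,0,0,0,-0.18],[0,0,0,0,0,0,-0.18],[0,0,0,0,0,0,0]]
  ]
}}

```text
clock: 13.9
ee_pos: [437.2, 66.7, 140.3]
tcp_rot: [[0.896, 0.444, -0.009], [0.443, -0.893, 0.077], [0.026, -0.073, -0.997]]
wrist_force: [-0.9, -0.4, 0.3]
finger_gap: 85.5
grip_force: 0.0
```

```bash
cat >> h.py <<'E'
def rot_to(yaw):
    from scipy.spatial.transform import Rotation as Ro
    R=np.array(sense()["tcp_rot"]);a=np.radians(yaw);c,s=np.cos(a),np.sin(a)
    T=np.array([[c,s,0],[s,-c,0],[0,0,-1]]);print("rotvec to yaw",yaw,Ro.from_matrix(R.T@T).as_rotvec().round(3))
E
python3 - <<'E'
from h import *
print(np.round(sense()["qpos"],1));R=np.array(sense()["tcp_rot"]);print(R.round(3))
y=np.degrees(np.arctan2(R[1,0],R[0,0]));rot_to(y);rot_to(177);rel(440,177,28,177)
E
```

```text
[  5.8  12.2 -19.3  58.6   4.4 159.4]
[[ 0.896  0.444 -0.009]
 [ 0.443 -0.893  0.077]
 [ 0.026 -0.073 -0.997]]
rotvec to yaw 26.33566168851027 [-0.073 -0.026  0.001]
rotvec to yaw 177 [ 0.009 -0.104 -2.627]
pos [437.2  66.7 140.3] yaw 26.34 tilt [ 0.026 -0.073 -0.997] F [-0.9 -0.4  0.3] gap 85.5 t 13.9
turn wz -2.63 then d [  2.9 110.3 112.3]
```

Call:
{"name": "jog_arm", "arguments": {
  "series": [
    [[0,0,0,0,-0.073,-0.026,0],[0,0,0,0,0,0,-0.175],[0,0,0,0,0,0,-0.175],[0,0,0,0,0,0,-0.175],[0,0,0,0,0,0,-0.175],[0,0,0,0,0,0,-0.175],[0,0,0,0,0,0,-0.175],[0,0,0,0,0,0,-0.175],[0,0,0,0,0,0,-0.175],[0,0,0,0,0,0,-0.175],[0,0,0,0,0,0,-0.175],[0,0,0,0,0,0,-0.175],[0,0,0,0,0,0,-0.175],[0,0,0,0,0,0,-0.175],[0,0,0,0,0,0,-0.175],[0,0,0,0,0,0,-0.175],[0,2,40,0,0,0,0],[0,1,40,0,0,0,0],[0,0,30,0,0,0,0],[0,0,0,0,0,0,0]]
  ]
}}

```text
clock: 16.4
ee_pos: [440.0, 178.6, 140.3]
tcp_rot: [[-0.999, 0.053, 0.001], [0.053, 0.999, 0.0], [-0.001, 0.0, -1.0]]
wrist_force: [-0.2, -0.9, 0.3]
finger_gap: 85.4
grip_force: 0.0
```

Run:
```python
from h import *
p=camera("wrist");C=cloud(p);save(p,"w6.png")
for r in regions_of("sleeve_a",p): 
    print(r["p"],np.round(r["centre"]),np.median(p["frame"][r["pixels"]],0),topface(p,C,r["pixels"]))
rot_to(177);rel(440.8,177,28,177)
```

```text
0.83 [280. 232.] [ 66.  80. 179.] (((454.21649169921875, 177.05996704101562), (50.216758728027344, 51.54182434082031), 86.95166778564453), array([453.5, 177.1], dtype=float32), array([454.9, 177.3]), np.float64(-3.3))
0.69 [297.  88.] [255. 222.  89.] (((358.0787353515625, 191.73973083496094), (50.02860641479492, 50.16915512084961), 67.5436019897461), array([357.3, 191.9], dtype=float32), array([357.3, 192.3]), np.float64(-22.6))
0.61 [370. 313.] [171. 100.  57.] (((529.2589721679688, 250.9061279296875), (54.58803176879883, 48.07878875732422), 41.51423645019531), array([530.7, 241.9], dtype=float32), array([522. , 245.7]), np.float64(36.4))
0.6 [441. 185.] [255. 240. 113.] (((426.84765625, 288.7909851074219), (51.54515838623047, 52.441768646240234), 5.085466384887695), array([425.9, 289. ], dtype=float32), array([426.3, 291.2]), np.float64(31.4))
0.54 [ 88. 417.] [16. 26. 66.] (((0.0, 0.0), (0.0, 0.0), 0.0), array([nan, nan], dtype=float32), array([nan, nan]), np.float64(0.0))
rotvec to yaw 177 [-0.001  0.    -0.002]
pos [439.5 176.7 140.1] yaw 176.86 tilt [-0.    -0.001 -1.   ] F [-0.7  0.3 -1. ] gap 85.5 t 16.5
turn wz -0.002 then d [ -1.3   0.4 112.1]h.py:21: RuntimeWarning: Mean of empty slice.
  d=np.linalg.svd(qw-qw.mean(0))[2][0]; d*=np.sign(d[0])
  ret = um.true_divide(
h.py:22: RuntimeWarning: Mean of empty slice.
  return r,q.mean(0).round(1),qw.mean(0).round(1),np.degrees(np.arctan2(d[1],d[0])).round(1)
```

View pics/w6.png

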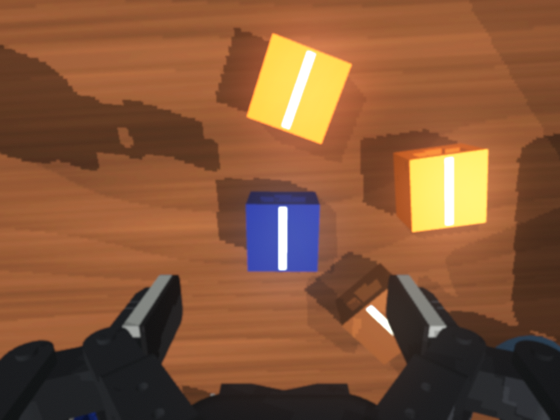

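The navy sleeve at (282,232) is aligned, and the orange ones at (300,90) and (441,190) and the brown one at (370,310) are clear of the fingers. Next: descend, grip, lift.

Call:
{"name": "jog_arm", "arguments": {
  "series": [
    [[0,-1.3,0.5,40,0,0,0],[0,0,0,40,0,0,0],[0,0,0,31.5,0,0,0],[0,0,0,0,0,0,0],[255,0,0,0,0,0,0],[255,0,0,0,0,0,0],[255,0,0,0,0,0,0],[255,0,0,0,0,0,0],[255,0,0,0,0,0,0],[255,0,0,0,0,0,0]]
  ],
  "force": 20
}}

```text
clock: 17.75
ee_pos: [442.4, 177.6, 30.6]
tcp_rot: [[-0.999, 0.054, 0.004], [0.054, 0.999, 0.0], [-0.004, 0.001, -1.0]]
wrist_force: [-0.2, -0.7, 7.0]
finger_gap: 49.7
grip_force: 21.9
```

Run:
```python
from h import *
t=P0+35*V-106*U;print(t);rel(*t,48,-176.9);print(sense()["grip_force"])
```

```text
[563.46235449  66.41642929]
pos [442.4 177.6  30.6] yaw 176.92 tilt [-0.004  0.001 -1.   ] F [-0.2 -0.7  7. ] gap 49.7 t 17.75
turn wz 6.175 then d [-114.9 -117.5  -17.4]
21.92144125699997
```

Call:
{"name": "jog_arm", "arguments": {
  "series": [
    [[255,0,0,-20,0,0,0],[255,0,0,0,0,0,-0.108],[255,-23,-23.5,0,0,0,0],[255,-23,-23.5,0,0,0,0],[255,-23,-23.5,0,0,0,0],[255,-23,-23.5,0,0,0,0],[255,-23,-23.5,0,0,0,0],[255,0,0,0,0,0,0],[255,0,0,0,0,0,0]]
  ]
}}

```text
clock: 18.88
ee_pos: [561.3, 66.4, 48.8]
tcp_rot: [[-0.999, -0.054, -0.001], [-0.054, 0.999, 0.0], [0.001, 0.0, -1.0]]
wrist_force: [-0.1, 0.3, -0.6]
finger_gap: 49.1
grip_force: 21.4
```

Run:
```python
from h import *
rot_to(-176.9);rel(*(P0+35*V-106*U),30,-176.9);print(strip(sense()["ee_pos"]))
p=camera("wrist");C=cloud(p)
for r in regions_of("sleeve_a",p)[:2]:
    m=r["pixels"]; z=np.median(C[m][:,2]); m=m&(abs(C[...,2]-z)<5)
    q=strip(ray(p,np.argwhere(m)[:,::-1],z));print(r["p"],z,cv2.minAreaRect(q.astype(np.float32)))
    w=m&(p["frame"].min(2)>120);q=strip(ray(p,np.argwhere(w)[:,::-1],z));print("line",len(q),q.mean(0),np.polyfit(q[:,0],q[:,1],1))
t=camera("top");C=cloud(t);save(t,"t7.png",(190,120,390,270),4)
```

```text
rotvec to yaw -176.9 [ 0.    -0.001  0.   ]
pos [561.3  66.4  48.8] yaw -176.88 tilt [ 0.001  0.    -1.   ] F [-0.1  0.3 -0.6] gap 49.1 t 18.88
turn wz 0.0 then d [-2.1 -0.1 18.8]
[-108.1   35.1]
0.62 55.02905417366484 ((-97.25, 35.5), (50.0, 52.5), 90.0)
line 1710 [-95.93005848  35.56216374] [-1.74592795e-02  3.38872940e+01]
0.57 37.2726582219355 ((-43.400001525878906, -34.19999694824219), (18.799999237060547, 19.0), 90.0)
line 311 [-40.67106109 -30.2681672 ] [-3.59458337e-03 -3.04143627e+01]
```

View pics/t7.png

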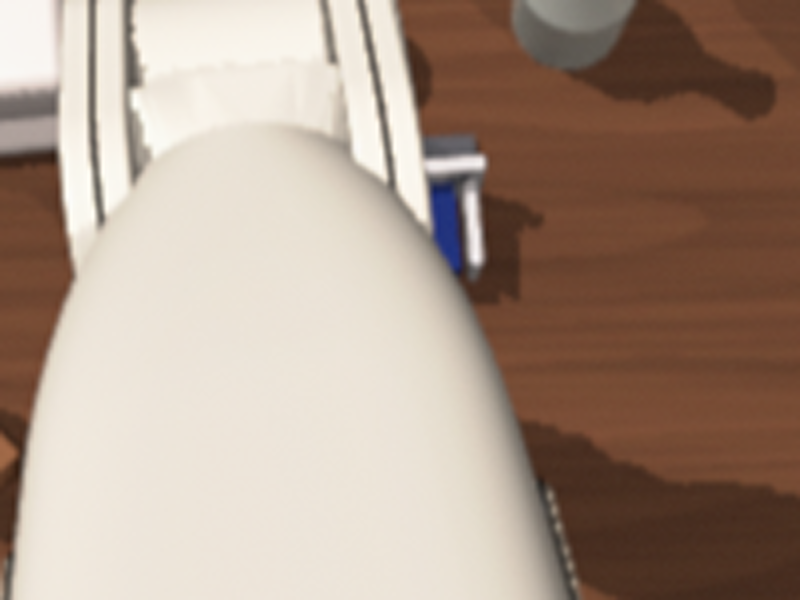

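The top view is mostly blocked by the arm; the first sleeve is home at (450,225) of the crop. Measured in the wrist frame, the second sleeve is 66 mm beside the first, as it should be. Insert gently.

Call:
{"name": "jog_arm", "arguments": {
  "series": [
    [[255,0,0,10,0,0,0],[255,0,0,8.3,0,0,0],[255,-6,0,0,0,0,0],[255,-6,0,0,0,0,0],[255,-6,0,0,0,0,0],[255,-5,0,0,0,0,0],[255,-3,0,0,0,0,0],[255,-3,0,0,0,0,0],[255,-2,0,0,0,0,0],[255,0,0,0,0,0,0]]
  ]
}}

```text
clock: 20.27
ee_pos: [593.2, 67.9, 30.8]
tcp_rot: [[-0.999, -0.054, 0.001], [-0.054, 0.999, -0.0], [-0.001, -0.0, -1.0]]
wrist_force: [-0.2, -0.7, -1.3]
finger_gap: 49.6
grip_force: 21.9
```

Call:
{"name": "jog_arm", "arguments": {
  "series": [
    [[255,-2,0,0,0,0,0],[255,-2,0,0,0,0,0],[255,-2,0,0,0,0,0],[255,-2,0,0,0,0,0],[255,-1.5,0,0,0,0,0],[255,-1.5,0,0,0,0,0],[255,-1,0,0,0,0,0],[255,0,0,0,0,0,0]]
  ]
}}

```text
clock: 21.28
ee_pos: [605.2, 68.6, 30.7]
tcp_rot: [[-0.999, -0.054, 0.001], [-0.054, 0.999, -0.0], [-0.001, -0.0, -1.0]]
wrist_force: [0.7, -0.9, -0.8]
finger_gap: 49.6
grip_force: 21.9
```

Call:
{"name": "jog_arm", "arguments": {
  "series": [
    [[255,-1,0,0,0,0,0],[255,-1,0,0,0,0,0],[255,0,0,0,0,0,0],[75,0,0,0,0,0,0],[75,0,0,0,0,0,0],[75,0,0,0,0,0,0],[75,17,0,0,0,0,0],[75,17,0,0,0,0,0],[75,4,0,-4,0,0,0],[207,0,0,0,0,0,0],[207,0,0,0,0,0,0],[207,0,0,0,0,0,0],[207,0,0,0,0,0,0],[207,0,0,0,0,0,0]]
  ]
}}

```text
clock: 23.02
ee_pos: [569.2, 66.6, 34.6]
tcp_rot: [[-0.999, -0.054, 0.0], [-0.054, 0.999, -0.0], [-0.0, -0.0, -1.0]]
wrist_force: [-0.1, -0.4, -0.6]
finger_gap: 16.5
grip_force: 0.0
```

Call:
{"name": "jog_arm", "arguments": {
  "series": [
    [[207,-5,0,0,0,0,0],[207,-5,0,0,0,0,0],[207,-4,0,0,0,0,0],[207,-3,0,0,0,0,0],[207,-3,0,0,0,0,0],[207,-3,0,0,0,0,0],[207,-2,0,0,0,0,0],[207,-2,0,0,0,0,0],[207,0,0,0,0,0,0]]
  ]
}}

```text
clock: 24.15
ee_pos: [596.4, 68.1, 34.7]
tcp_rot: [[-0.999, -0.054, 0.001], [-0.054, 0.999, -0.0], [-0.001, -0.0, -1.0]]
wrist_force: [0.3, 0.1, 0.5]
finger_gap: 16.0
grip_force: 0.0
```

Call:
{"name": "jog_arm", "arguments": {
  "series": [
    [[207,-2,0,0,0,0,0],[207,-2,0,0,0,0,0],[207,-2,0,0,0,0,0],[207,-2,0,0,0,0,0],[207,-1.5,0,0,0,0,0],[207,-1.5,0,0,0,0,0],[207,0,0,0,0,0,0]]
  ]
}}

```text
clock: 25.02
ee_pos: [607.4, 68.7, 34.7]
tcp_rot: [[-0.999, -0.055, 0.001], [-0.055, 0.999, -0.0], [-0.001, -0.0, -1.0]]
wrist_force: [0.1, -0.5, -0.5]
finger_gap: 16.5
grip_force: 0.1
```

Call:
{"name": "jog_arm", "arguments": {
  "series": [
    [[207,-1,0,0,0,0,0],[207,-1,0,0,0,0,0],[207,0,0,0,0,0,0]]
  ]
}}

```text
clock: 25.4
ee_pos: [608.9, 68.7, 34.7]
tcp_rot: [[-0.999, -0.055, 0.0], [-0.055, 0.999, -0.0], [-0.0, -0.0, -1.0]]
wrist_force: [-1.8, -0.6, 0.7]
finger_gap: 16.1
grip_force: 0.9
```

Contact is starting where I expected home. One last nudge, then retreat clear of the top view.

Call:
{"name": "jog_arm", "arguments": {
  "series": [
    [[207,-0.7,0,0,0,0,0],[207,-0.7,0,0,0,0,0],[207,0,0,0,0,0,0]]
  ]
}}

```text
clock: 25.78
ee_pos: [608.9, 68.7, 34.6]
tcp_rot: [[-0.999, -0.055, -0.003], [-0.055, 0.999, -0.0], [0.003, -0.0, -1.0]]
wrist_force: [-6.2, -0.4, 4.0]
finger_gap: 16.0
grip_force: 3.0
```

Call:
{"name": "jog_arm", "arguments": {
  "series": [
    [[207,20,0,0,0,0,0],[207,0,0,-50,0,0,0],[207,0,0,-50,0,0,0],[207,45,0,-20,0,0,0],[207,45,0,-20,0,0,0],[207,45,-30,0,0,0,0],[207,45,-40,0,0,0,0],[207,20,-50,0,0,0,0],[207,0,-50,0,0,0,0],[207,0,-50,0,0,0,0],[207,0,-40,0,0,0,0],[207,0,0,0,0,0,0]]
  ]
}}

```text
clock: 27.28
ee_pos: [405.9, -205.6, 175.0]
tcp_rot: [[-0.999, -0.05, 0.003], [-0.05, 0.999, -0.002], [-0.003, -0.002, -1.0]]
wrist_force: [0.1, -0.3, 0.1]
finger_gap: 16.3
grip_force: 0.0
```

Run:
```python
from h import *
t=camera("top");C=cloud(t);save(t,"t8.png",(120,90,400,300),2.8)
for r in regions_of("sleeve_a",t):
    f=topface(t,C,r["pixels"]);print("top",r["p"],np.round(r["centre"]),np.median(t["frame"][r["pixels"]],0),f[0],f[3],strip(f[0][0]))
S=strip(C)
for y in(33,-33):
    m=(abs(C[...,2]-36)<4)&(S[...,0]<-5)&(S[...,0]>-90)&(abs(S[...,1]-y)<28)&(t["frame"][...,2]>t["frame"][...,0]*1.5)
    q=strip(ray(t,np.argwhere(m)[:,::-1],36));print(m.sum(),np.percentile(q,1,0),np.percentile(q,99,0))
print(sense()["clock"])
```

```text
top 0.96 [206. 315.] [249. 169.  85.] ((358.1878967285156, 189.7796630859375), (50.290225982666016, 50.339298248291016), 67.74475860595703) -22.5 [-304.3  169.3]
top 0.87 [164. 282.] [249. 158.  84.] ((427.1261901855469, 287.0884704589844), (49.89567947387695, 50.888545989990234), 5.12177848815918) 6.3 [-230.2  262.7]
top 0.77 [265. 181.] [ 35.  49. 115.] ((644.0883178710938, 69.078369140625), (48.32028579711914, 50.22051239013672), 89.82244873046875) 3.8 [-25.3  33.3]
top 0.6 [291. 178.] [ 32.  47. 113.] ((648.4361572265625, 4.045927047729492), (51.01438522338867, 49.97848129272461), 3.2379324436187744) 2.7 [-24.5 -31.9]
top 0.58 [336. 113.] [143. 132. 121.] ((761.89501953125, -83.86730194091797), (58.75020217895508, 20.731855392456055), 72.50145721435547) 14.1 [  84.  -125.8]
369 [-49.732   9.368] [-5.868 58.132]
369 [-49.632 -56.332] [-5.568 -7.168]
27.375
```

View pics/t8.png

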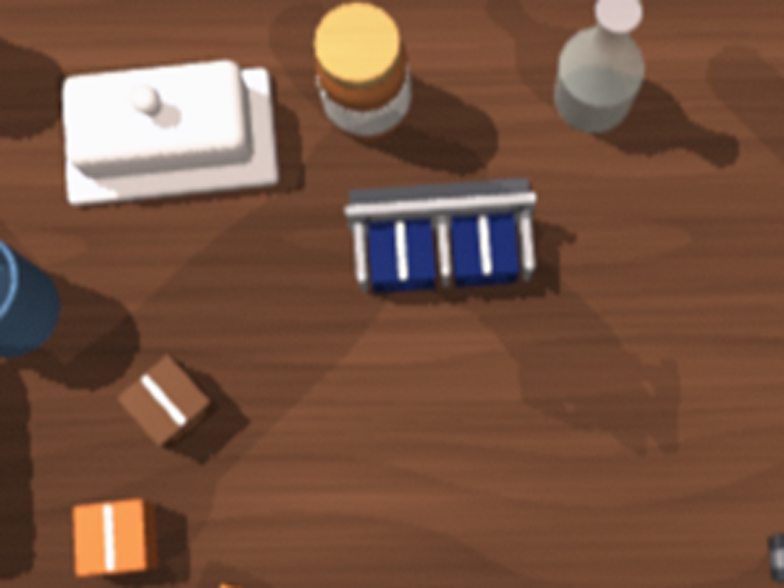

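Both sleeves, at (402,255) and (486,248), are fully home in line with the strip, and nothing else has moved.

```bash
python3 -c "
from station import finish_job; print(finish_job())"
```

```text
the job is handed in; nothing more can be done
None
```

The job is handed in: both navy sleeves are fully home against the strip's plate, one in each bay on the first peg tried, with no forcing, and the last top view showed nothing else disturbed.

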